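Square up a row of junction boxes with a straightedge

ROBOT

A 6-joint arm with a two-finger parallel gripper is mounted at the origin on the work surface. World frame = base frame: x ahead of the robot, y to its left, z up, the work surface at z = 0. Lengths are in m, angles in rad, forces in N, time in s.
With the tool pointing down it reaches from about 0.4 to 0.925 m from the base axis. Payload 12.5 kg.
Tool frame: the origin (TCP) lies on the front face of the gripper's body, between the roots of the fingers; the fingertips stand 78 mm ahead of it and the grasp point (between the pads) lies 59 mm ahead of it; z points along the fingers, y is the direction in which the jaws open and shut (so a half turn about z gives the same grasp; the last joint's range is limited). The gripper opens to 95 mm and grips with 3 to 60 N. Pads are 20 mm wide; open, the fingers measure 119 mm over their backs; the gripper's body (75 mm by 180 mm) begins 59 mm behind the grasp point.
Start: joints at [-1.333, 0.491, 1.559, -0, 1.092, -0.106], TCP at [0.211, -0.588, 0.292] pointing down, gripper open.
Joint ranges: [-3.1, 3.1], [-0.84, 2.19], [0.05, 2.79], [-1.13, 4.28], [0.06, 2.93], [-2.69, 2.69]. Speed limits (rad/s): [2.22, 2.22, 2.79, 3.14, 3.14, 3.14].

INTERFACE

Orientations are given as [roll, pitch, yaw] about the fixed x, y, z axes, in that order (R = Rz(yaw) Ry(pitch) Rx(roll)).
In Python, from station import ctrl, cams, hand_in gives the robot as it stands. The module is installed in compiled form; this text tells all that it offers.
- The arm moves only by the tool step_arm, never from a script. Its argument "series" is a list of rows, each a list of 3 entries, a list of its own where there are three numbers: the shift along the tool's x, y, z in m, then the turn, a rotation vector about the tool's x, y, z in rad, then the opening, from -1 (shut) to 1 (fully open). A call has 1 to 8 rows; each row shifts and turns the commanded pose from where the row before left it, along the tool's axes as they then stand; what a row does not reach is not made up. A row lasts 1/8 s, in which the tool goes at most 62.5 mm and 10.7 degrees, less where a joint would pass 70% of its speed; a pose out of reach is approached as far as the arm can. A call with a gripper value outside its range is refused whole. The fingers move at their own pace and stop on an object; "newtons" is the grip in N (left out, the last holds). Time passes only in rows, so rows that do not move let the fingers close. It gives the time, the measured TCP pose, the force and the opening at its end, in the units of the state.
- ctrl.sense(): the state, without advancing time (a new reading comes with each control period).
- cams.camera(name): name is "scene" or "top" or "wrist"; returns (picture, depth): 400x640x3 uint8, blue, green, red; 400x640 float32, m along the optical axis (not along the pixel's ray), 0 where there is no reading.
- cams.camera_params(name): a dict with "fx", "fy", "cx", "cy" (pixels), "R" (3x3) and "t" (3): a world point X has camera coordinates R X + t. Camera axes: x right, y down, z forward; pixel columns grow to the right and rows downward; lengths in m; the calibration is good to about 2 mm. A picture is of the moment at which its call begins: read the wrist's pose just before it. camera_params takes no time and is no camera call; for the wrist camera it gives the pose at the moment of the call.
- hand_in(): hands the job in, once; it reports no verdict.
The state is a dict: "clock": time; "qpos": joint angles; "joint_velocities": joint speeds; "effort": joint torques, N m; "eef_pos": TCP position; "ee_rot": TCP orientation; "contact_force": force on the tool from outside, world axes, zero at the start; "moment": the same for the moment, N m; "gripper_width": finger opening in m.
Only numpy, scipy, OpenCV 4.12 (cv2) and the standard library are available. Lean on these libraries where they do the work, as an engineer would, in place of code of your own. Each camera call takes 0.05 s, during which the arm holds its last target.

TASK

Pick up the straightedge by its upright grip and use its upright face to push the four loose junction boxes together back against the sprung stop bar, pressing gently until the whole row is snug against the bar in one straight line. Then draw the straightedge back and leave it standing flat on the counter a hand's width clear of the boxes. Do not push the boxes or the stop with the gripper, do not ram the stop, and leave the spool, jar and carton alone.

Things in the scene. Friction and masses are not known exactly. Their poses are not given: they have to be found in the camera images.
- stop: fixed bracket of the stop; origin on the counter, x = push direction, y along the row, z up. Before it a 300 mm aluminium bar (3 to 32 mm high), near face parallel to y, clamped at a setting not reported: that face is anywhere from x = 0 to -40 mm, find it by feel. On rubber buffers: gives 1 mm per 10 N. Pushing with 8 to 13 N in all seats the row; over 12 N on the bar strains it.
- box1_mid (a point): centre (15 mm up) of grey junction box 1 of 4, counted along the stop's +y: 60 mm deep (its x, push direction), 50 wide, 30 high, 0.1 to 0.2 kg. All equal, loose, turned up to 0.1 rad, about 64 mm apart along the row, ragged by up to 36 mm in depth. Sliding all four takes 2 to 6 N.
- box2_mid (a point): centre (15 mm up) of grey junction box 2 of 4, counted along the stop's +y: 60 mm deep (its x, push direction), 50 wide, 30 high, 0.1 to 0.2 kg. All equal, loose, turned up to 0.1 rad, about 64 mm apart along the row, ragged by up to 36 mm in depth. Sliding all four takes 2 to 6 N.
- box3_mid (a point): centre (15 mm up) of grey junction box 3 of 4, counted along the stop's +y: 60 mm deep (its x, push direction), 50 wide, 30 high, 0.1 to 0.2 kg. All equal, loose, turned up to 0.1 rad, about 64 mm apart along the row, ragged by up to 36 mm in depth. Sliding all four takes 2 to 6 N.
- box4_mid (a point): centre (15 mm up) of grey junction box 4 of 4, counted along the stop's +y: 60 mm deep (its x, push direction), 50 wide, 30 high, 0.1 to 0.2 kg. All equal, loose, turned up to 0.1 rad, about 64 mm apart along the row, ragged by up to 36 mm in depth. Sliding all four takes 2 to 6 N.
- rule_grip (a point): on the axis of the straightedge's round upright black grip (26 mm diameter, top at 80 mm), 56 mm above its underside. Aluminium angle 300 mm long (y, grip mid-length), 0.35 kg, stands on its 50 mm wide, 5 mm thick foot; x points out of the flat pushing face (25 mm high, 25 mm before the grip axis). Under load it swivels in the fingers, settling flat on the row. Held 4 mm up it does not drag.
- spool: bystander: black spool, 72 mm diameter, 50 mm high, origin at its underside. It and the straightedge may change sides.
- jar: bystander: glass jar, 68 mm diameter, 100 mm high, at the right, origin at its underside
- carton: bystander: cardboard carton 90 x 60 x 75 mm, at the left, origin at its underside
Mind the look-alikes: they are no part of the job. What is shaped like the part that bears box4_mid but red is not meant.

How it is judged:
By the outcome, as a careful person would: the job done as asked, in the order asked, and still so for the second after the job is handed in, with the robot touching nothing.
It also fails if it takes over 72 s, if anything falls off the work surface, if the arm or the gripper's body presses on something with over 40 N, if the wrist force passes 120 N, or if a joint passes its speed limit or range.

## Working session

There is one attempt and no reset: what is moved stays moved. The work goes in short steps, Python scripts to look and compute and a tool call to move; the robot and the scene stay as the last step left them, time stands still between calls to the robot, and variables do not carry over. Pictures are saved under pics/ and viewed, and the job is handed in when it is done.

Besides the shell and the picture viewer there is one more tool, called as name(argument=value, ...) on one line, values as JSON. step_arm: Moves the arm, as the interface text tells. Its arguments: {"type":"object","properties":{"series":{"type":"array","items":{"type":"array"}},"newtons":{"type":"number"}},"required":["series"]}

```bash
mkdir -p pics; ls; cat > h.py <<'E'
import numpy as np, cv2
from station import ctrl, cams, hand_in
def snap(n,f):
    p=cams.camera_params(n); im,d=cams.camera(n); cv2.imwrite('pics/'+f+'.png',im); np.savez('pics/'+f+'.npz',im=im,d=d,**{k:np.array(p[k]) for k in p}); return im,d,p
def world(d,p):
    v,u=np.mgrid[0:d.shape[0],0:d.shape[1]]
    c=np.stack([(u-p['cx'])/p['fx']*d,(v-p['cy'])/p['fy']*d,d],-1)
    w=(c-np.array(p['t']))@np.array(p['R']); w[d<=0]=np.nan; return w
E
python3 - <<'E'
from h import *
s=ctrl.sense(); print(s)
for n in ['top','scene']:
    im,d,p=snap(n,n+'0'); print(n,p)
E
```

```text
pics
{'clock': 0.0, 'qpos': array([-1.33258157e+00,  4.91572383e-01,  1.55945601e+00, -4.11358913e-05,
        1.09169996e+00, -1.05597350e-01]), 'joint_velocities': array([ 1.64419696e-03, -9.06216583e-04, -7.15398227e-05,  1.18402293e-04,
       -6.81886096e-04,  1.34213689e-03]), 'effort': array([ 3.20560757e-03, -6.12623334e+01, -2.58185399e+01,  6.93449518e-02,
        4.80474648e-02, -3.46586990e-05]), 'eef_pos': array([ 0.21065232, -0.58826049,  0.29165147]), 'ee_rot': array([-3.14045944e+00, -8.34239873e-05,  3.43831047e-01]), 'contact_force': array([ 0.77996036,  0.04030083, -0.45672107]), 'moment': array([ 0.00589857,  0.00789748, -0.00800165]), 'gripper_width': 0.09508587385074016}
top {'fx': 395.5349833518933, 'fy': 395.5349833518933, 'cx': 318.78060371554625, 'cy': 195.39999156616213, 'R': array([[ 0.01646949, -0.99959059,  0.02339673],
       [-0.99405751, -0.0188876 , -0.10720505],
       [ 0.10760307, -0.02149208, -0.9939616 ]]), 't': array([-0.01719994,  0.54839466,  1.03602621])}
scene {'fx': 427.1972484324289, 'fy': 427.1972484324289, 'cx': 312.64129052911596, 'cy': 206.60405506505992, 'R': array([[ 0.00543337,  0.9998019 ,  0.01914782],
       [ 0.68593021,  0.01020698, -0.72759574],
       [-0.72764705,  0.01708736, -0.68573887]]), 't': array([-0.01984738, -0.31883287,  1.62993067])}
```

View pics/top0.png

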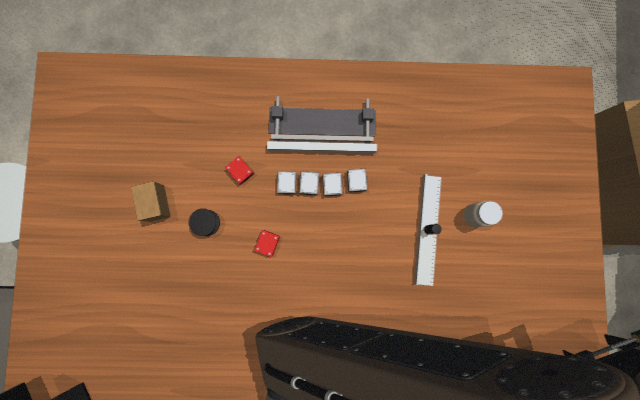

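View pics/scene0.png

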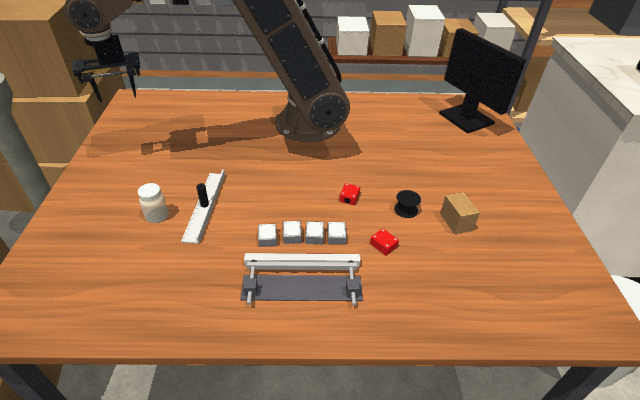

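The top view shows the four grey boxes at about (287,182), (310,183), (332,184) and (357,180). The stop bar is at (322,146), the straightedge at (428,230) with its grip at (432,229). The red look-alikes are at (239,170) and (266,243), the spool at (204,222), the jar at (487,213) and the carton at (151,202). Next I'll measure these.

```bash
cat > m.py <<'E'
from h import *
import sys
n=sys.argv[1]
z=np.load(f'pics/{n}.npz'); im=z['im'];d=z['d'];p={k:z[k] for k in ['fx','fy','cx','cy','R','t']}
w=world(d,p); X,Y,Z=w[...,0],w[...,1],w[...,2]
def rep(name,m,axis=None):
    m=m.astype(np.uint8); k,l,st,c=cv2.connectedComponentsWithStats(m)
    for i in range(1,k):
        if st[i,4]<25: continue
        q=w[l==i]; r=cv2.minAreaRect((q[:,:2]*1000).astype(np.float32))
        print(name,'n',st[i,4],'px',c[i].round(0),'mean',q.mean(0).round(4),'zr',np.percentile(q[:,2],[5,95]).round(3),'rect',np.round(r[0],1),np.round(r[1],1),round(r[2],1))
reg=(X>0.25)&(X<0.95)&(abs(Y)<0.55)
hsv=cv2.cvtColor(im,cv2.COLOR_BGR2HSV); red=((hsv[...,0]<6)|(hsv[...,0]>174))&(hsv[...,1]>180)&(hsv[...,2]>120)
rep('red',reg&red&(Z>.02))
rep('box',reg&~red&(Z>.024)&(Z<.036)&(hsv[...,1]<60)&(hsv[...,2]>110))
rep('rule',reg&(Y<-.15)&(Z>.003)&(Z<.03)&(hsv[...,1]<60)&(hsv[...,2]>100))
rep('ruleface',reg&(Y<-.15)&(Z>.018)&(Z<.03)&(hsv[...,1]<60)&(hsv[...,2]>100))
rep('grip',reg&(Z>.074)&(Z<.086)&(hsv[...,2]<80))
rep('tall',reg&(Z>.04))
rep('dark',reg&(Z>.002)&(Z<.02)&(hsv[...,2]<90)&(hsv[...,1]<90))
E
python3 m.py top0; echo; python3 m.py scene0
```

```text
red n 356 px [238. 170.] mean [0.6143 0.2105 0.0298] zr [0.026 0.033] rect [614.9 210.9] [59.8 49.1] 41.9
red n 384 px [266. 243.] mean [0.4186 0.1299 0.0301] zr [0.027 0.033] rect [419. 130.] [49.5 59.7] 70.0
box n 31 px [277. 101.] mean [0.8103 0.1118 0.0271] zr [0.025 0.03 ] rect [810.7 111. ] [27.2  8.5] 1.5
box n 25 px [367. 103.] mean [ 0.81   -0.1372  0.0274] zr [0.024 0.03 ] rect [ 809.3 -137.2] [ 6.  23.4] 89.4
box n 543 px [322. 136.] mean [ 0.7136 -0.0132  0.0304] zr [0.026 0.034] rect [730.3 -12.9] [276.9  57. ] 89.9
box n 847 px [321. 146.] mean [ 0.6847 -0.0126  0.0311] zr [0.028 0.034] rect [685.  -13.1] [ 23.1 298.2] 0.2
box n 378 px [357. 179.] mean [ 0.5941 -0.1105  0.0301] zr [0.027 0.034] rect [ 594.5 -110.5] [58.4 48.7] 4.3
box n 388 px [286. 182.] mean [0.5839 0.0816 0.03  ] zr [0.027 0.033] rect [584.8  81.7] [57.9 48.8] 0.9
box n 386 px [309. 182.] mean [0.5837 0.0198 0.03  ] zr [0.027 0.033] rect [583.9  20.1] [48.9 58.3] 87.1
box n 382 px [332. 183.] mean [ 0.5819 -0.0427  0.0301] zr [0.027 0.033] rect [581.9 -43. ] [58.3 49. ] 1.7
rule n 35 px [373. 130.] m
[... 4556 characters left out ...]
0.044 0.077] rect [525.7 436.4] [96.2 63.4] 15.6
tall n 114 px [250. 283.] mean [ 0.7796 -0.1373  0.0422] zr [0.04  0.044] rect [ 780.1 -137.3] [32.1 29.7] 0.2
tall n 112 px [353. 284.] mean [0.7798 0.112  0.0422] zr [0.04  0.044] rect [779.6 111.9] [29.9 29.6] 1.7
dark n 26 px [205. 204.] mean [ 0.4731 -0.3044  0.0132] zr [0.006 0.019] rect [ 465.4 -302.4] [17.3 33.1] 57.3
dark n 171 px [405. 211.] mean [0.4884 0.2935 0.0075] zr [0.003 0.017] rect [482.7 295.7] [66.4 52.5] 73.9
dark n 92 px [257. 293.] mean [ 0.7836 -0.1206  0.0076] zr [0.004 0.016] rect [ 776.9 -114.2] [39.2 50.2] 87.6
dark n 40 px [359. 294.] mean [0.7859 0.1299 0.0068] zr [0.003 0.013] rect [781.7 128.7] [15.4 40.2] 89.8
```

```bash
python3 - <<'E'
import cv2
a=cv2.imread('pics/top0.png')[80:300,220:460]; cv2.imwrite('pics/c1.png',cv2.resize(a,None,fx=2.7,fy=2.7,interpolation=cv2.INTER_CUBIC))
a=cv2.imread('pics/scene0.png')[155:315,130:400]; cv2.imwrite('pics/c2.png',cv2.resize(a,None,fx=2.9,fy=2.9,interpolation=cv2.INTER_CUBIC))
E
```

```text
(no output)
```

View pics/c1.png

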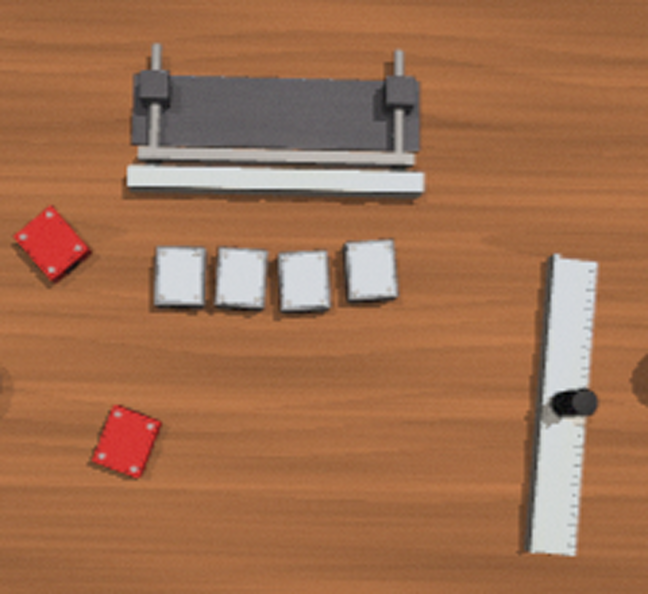

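View pics/c2.png

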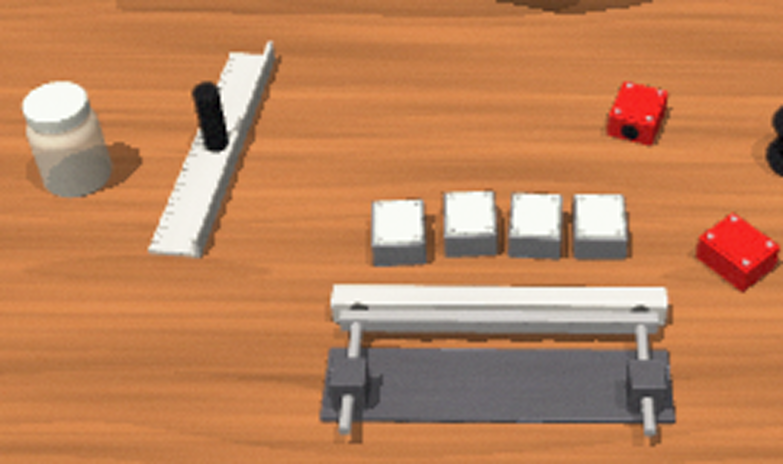

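There are two kinds of look-alike. The red boxes at (239,170) and (266,243) are not the four grey ones. The black upright things are the grip at (432,229), the spool at (204,222) and the stop clamps at (277,112) and (368,114). I choose the grip at (432,229): its top is 79 mm up, and it stands on the ruled white angle, whose face is on the +y side. The crops confirm this. I'll turn the tool first so the jaws close along the rule's x axis.

step_arm(series=[[[0, 0, 0], [0, 0, -0.17], 1], [[0, 0, 0], [0, 0, -0.17], 1], [[0, 0, 0], [0, 0, -0.17], 1], [[0, 0, 0], [0, 0, -0.17], 1], [[0, 0, 0], [0, 0, -0.17], 1], [[0, 0, 0], [0, 0, -0.17], 1], [[0, 0, 0], [0, 0, -0.17], 1], [[0, 0, 0], [0, 0, -0.17], 1]])

```text
clock: 1.1
eef_pos: [0.2106, -0.5883, 0.2919]
ee_rot: [-3.142, -0.001, 1.709]
contact_force: [0.1, 0.0, 0.3]
gripper_width: 0.0951
```

step_arm(series=[[[0, 0, 0], [0, 0, -0.17], 1], [[0, 0, 0], [0, 0, -0.17], 1], [[0, 0, 0], [0, 0, -0.17], 1], [[0, 0, 0], [0, 0, -0.17], 1], [[0, 0, 0], [0, 0, -0.17], 1], [[0, 0, 0], [0, 0, -0.17], 1], [[0, 0, 0], [0, 0, -0.17], 1], [[0, 0, 0], [0, 0, -0.156], 1]])

```text
clock: 2.1
eef_pos: [0.2366, -0.5795, 0.29]
ee_rot: [-3.122, -0.038, 3.004]
contact_force: [0.0, -0.1, -0.5]
gripper_width: 0.0953
```

```bash
cat > to.py <<'E'
from h import *
import sys
from scipy.spatial.transform import Rotation as Ro
s=ctrl.sense(); R=Ro.from_euler('xyz',s['ee_rot']); 
print('t',s['clock'],'pos',s['eef_pos'].round(4),'rot',s['ee_rot'].round(4),'q',s['qpos'].round(2),'F',s['contact_force'].round(1),'M',s['moment'].round(2),'w',s['gripper_width'])
if len(sys.argv)>1:
    g=np.array([float(a) for a in sys.argv[1:4]]); print('tool shift',R.inv().apply(g-s['eef_pos']).round(4))
    if len(sys.argv)>4: print('turn',(R.inv()*Ro.from_euler('xyz',[np.pi,0,float(sys.argv[4])])).as_rotvec().round(4))
E
python3 to.py .466 -.307 .25 3.05
```

```text
t 2.1 pos [ 0.2366 -0.5795  0.29  ] rot [-3.1216 -0.0385  3.0037] q [-1.28  0.5   1.56 -0.05  1.09 -2.69] F [ 0.  -0.1 -0.5] M [ 0.05 -0.18 -0.03] w 0.09532058865088354
tool shift [-0.1912  0.302   0.0266]
turn [-0.0191 -0.0389 -0.0459]
```

Joint 6 reached its limit at this position. It should free up as joint 1 swings toward the rule.

step_arm(series=[[[-0.03, 0.045, 0], [0, 0, 0], 1], [[-0.03, 0.045, 0], [0, 0, 0], 1], [[-0.03, 0.045, 0], [0, 0, 0], 1], [[-0.03, 0.045, 0], [0, 0, 0], 1], [[-0.03, 0.045, 0], [0, 0, 0], 1], [[-0.03, 0.045, 0], [0, 0, 0], 1], [[0, 0, 0], [0, 0, 0], 1], [[0, 0, 0], [0, 0, 0], 1]])

```text
clock: 3.1
eef_pos: [0.4527, -0.3362, 0.278]
ee_rot: [-3.122, -0.038, 3.005]
contact_force: [-0.8, 0.5, -0.6]
gripper_width: 0.0949
```

```bash
python3 to.py .466 -.307 .20 3.05;python3 - <<'E'
from h import *
snap('wrist','w1')
E
```

```text
t 3.1 pos [ 0.4527 -0.3362  0.278 ] rot [-3.1217 -0.0379  3.0046] q [-0.74  0.43  1.72 -0.04  1.02 -2.15] F [-0.8  0.5 -0.6] M [ 0.1  -0.17 -0.02] w 0.09489121344615034
tool shift [-0.0121  0.0323  0.077 ]
turn [-0.019  -0.0383 -0.045 ]
```

View pics/w1.png

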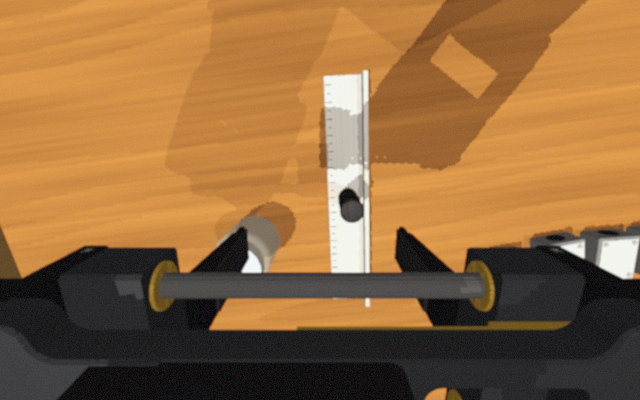

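The wrist view shows the grip at (350,205), the rule running vertically with its face at column 367, and the jar at (255,250). I'll correct the orientation and measure the grip again.

```bash
python3 - <<'E'
from h import *
z=np.load('pics/w1.npz'); w=world(z['d'],{k:z[k] for k in z.files}); b=w[175:225,335:368].reshape(-1,3)
b=b[(b[:,2]>.07)&(b[:,2]<.09)]; print(len(b),b.mean(0),b.min(0),b.max(0))
r=w[60:270,315:375].reshape(-1,3); r=r[(r[:,2]>.019)&(r[:,2]<.03)]; print(len(r),cv2.minAreaRect((r[:,:2]*1000).astype(np.float32)))
b=w[170:310,180:320].reshape(-1,3);b=b[(b[:,2]>.09)&(b[:,2]<.11)];print('jar',b.min(0),b.max(0))
E
```

```text
482 [ 0.46352571 -0.30772967  0.07861716] [ 0.45130954 -0.32064364  0.07007952] [ 0.47810678 -0.29428395  0.08141314]
940 ((438.0255126953125, -298.258056640625), (36.5189094543457, 245.5314483642578), 84.33464050292969)
jar [ 0.4847845  -0.43137723  0.09003782] [ 0.51511444 -0.41010539  0.10038723]
```

step_arm(series=[[[-0.012, 0.032, 0.03], [-0.019, -0.038, -0.045], 1], [[0, 0, 0], [0, 0, 0], 1]])

```text
clock: 3.4
eef_pos: [0.4669, -0.3062, 0.2456]
ee_rot: [3.139, -0.003, 3.049]
contact_force: [-0.2, -0.3, 1.1]
gripper_width: 0.0952
```

```bash
python3 to.py .466 -.307 .117 3.05
```

```text
t 3.4 pos [ 0.4669 -0.3062  0.2456] rot [ 3.1395e+00 -2.6000e-03  3.0489e+00] q [-0.7   0.45  1.78  0.    0.92 -2.18] F [-0.2 -0.3  1.1] M [ 0.02 -0.16  0.02] w 0.09517858037632165
tool shift [ 0.0005 -0.0012  0.1286]
turn [ 0.0021 -0.0026 -0.0011]
```

step_arm(series=[[[0.002, -0.001, 0.04], [0, 0, 0], 1], [[0, 0, 0.04], [0, 0, 0], 1], [[0, 0, 0.025], [0, 0, 0], 1], [[0, 0, 0.013], [0, 0, 0], 1], [[0, 0, 0.01], [0, 0, 0], 1], [[0, 0, 0], [0, 0, 0], 1]])

```text
clock: 4.15
eef_pos: [0.4657, -0.3078, 0.1192]
ee_rot: [-3.141, 0.0, 3.049]
contact_force: [-0.3, 0.2, -0.3]
gripper_width: 0.0949
```

```bash
python3 to.py .4645 -.3075 .117 3.05
```

```text
t 4.15 pos [ 0.4657 -0.3078  0.1192] rot [-3.1414  0.      3.0488] q [-0.7   0.63  1.88 -0.    0.63 -2.18] F [-0.3  0.2 -0.3] M [ 0.11 -0.18 -0.03] w 0.09490071542156663
tool shift [0.0012 0.0002 0.0022]
turn [-0.0002  0.     -0.0012]
```

step_arm(series=[[[0.001, 0, 0.002], [0, 0, 0], -1], [[0, 0, 0], [0, 0, 0], -1], [[0, 0, 0], [0, 0, 0], -1], [[0, 0, 0], [0, 0, 0], -1], [[0, 0, 0], [0, 0, 0], -1], [[0, 0, 0], [0, 0, 0], -1], [[0, 0, 0], [0, 0, 0], -1], [[0, 0, 0], [0, 0, 0], -1]], newtons=40)

```text
clock: 5.15
eef_pos: [0.4648, -0.3074, 0.1171]
ee_rot: [-3.141, 0.0, 3.049]
contact_force: [0.2, -0.8, 0.9]
gripper_width: 0.0256
```

```bash
python3 to.py .4645 -.3075 .117 3.05
```

```text
t 5.15 pos [ 0.4648 -0.3074  0.1171] rot [-3.1415e+00  1.0000e-04  3.0493e+00] q [-0.7   0.63  1.88 -0.    0.63 -2.18] F [ 0.2 -0.8  0.9] M [-0.28 -0.33 -0.04] w 0.025591018247187312
tool shift [ 0.0003 -0.0002  0.0001]
turn [-0.0001  0.0001 -0.0007]
```

Gripped, with the opening at 25.6 mm. Now lift, check, and carry.

step_arm(series=[[[0, 0, -0.01], [0, 0, 0], -1], [[0, 0, -0.02], [0, 0, 0], -1], [[0, 0, -0.025], [0, 0, 0], -1], [[0, 0, -0.025], [0, 0, 0], -1], [[0, 0, 0], [0, 0, 0], -1], [[0, 0, 0], [0, 0, 0], -1]])

```text
clock: 5.9
eef_pos: [0.4645, -0.307, 0.1965]
ee_rot: [3.141, -0.001, 3.049]
contact_force: [-0.3, -0.0, -3.5]
gripper_width: 0.0253
```

step_arm(series=[[[0, 0.02, 0], [0, 0, 0], -1], [[0, 0.04, 0], [0, 0, 0], -1], [[0, 0.05, 0], [0, 0, 0], -1], [[0, 0.05, 0], [0, 0, 0], -1], [[0, 0.05, 0], [0, 0, 0], -1], [[0, 0.05, 0], [0, 0, 0], -1], [[0, 0.03, 0], [0, 0, 0], -1], [[0, 0, 0], [0, 0, 0], -1]])

```text
clock: 6.9
eef_pos: [0.4908, -0.016, 0.1965]
ee_rot: [3.141, -0.002, 3.053]
contact_force: [-0.5, -0.5, -3.2]
gripper_width: 0.0256
```

```bash
python3 to.py .495 -.0135 .19 1.571; python3 - <<'E'
from h import *
snap('top','top1'); snap('scene','scene1')
E
```

```text
t 6.9 pos [ 0.4908 -0.016   0.1965] rot [ 3.1414e+00 -1.5000e-03  3.0526e+00] q [-0.17  0.44  1.98  0.    0.72 -1.65] F [-0.5 -0.5 -3.2] M [ 0.   -0.19 -0.  ] w 0.02555832811343045
tool shift [-0.0039  0.0029  0.0065]
turn [-9.0000e-04 -1.4000e-03  1.4816e+00]
```

View pics/scene1.png

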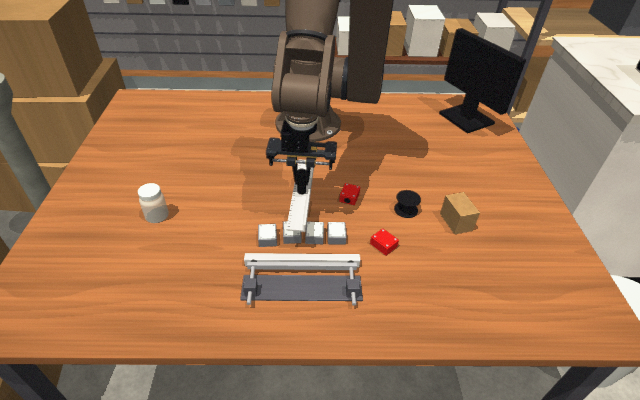

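The rule is held level, with its far end over the boxes at (300,230), and the wrist carries 3.4 N. Next I turn it to face the row.

step_arm(series=[[[-0.004, 0.003, 0], [0, 0, 0.1], -1], [[0, 0, 0], [0, 0, 0.17], -1], [[0, 0, 0], [0, 0, 0.17], -1], [[0, 0, 0], [0, 0, 0.17], -1], [[0, 0, 0], [0, 0, 0.17], -1], [[0, 0, 0], [0, 0, 0.17], -1], [[0, 0, 0], [0, 0, 0.17], -1], [[0, 0, 0], [0, 0, 0.17], -1]])

```text
clock: 8.0
eef_pos: [0.4955, -0.0168, 0.1968]
ee_rot: [-3.141, -0.0, 1.752]
contact_force: [-0.5, 0.0, -3.2]
gripper_width: 0.0254
```

step_arm(series=[[[0, 0, 0], [0, 0, 0.14], -1], [[0, 0, 0], [0, 0, 0.05], -1], [[0, 0, 0], [0, 0, 0], -1], [[0, 0, 0], [0, 0, 0], -1]])

```text
clock: 8.5
eef_pos: [0.4957, -0.0164, 0.197]
ee_rot: [-3.141, 0.0, 1.57]
contact_force: [-0.1, -0.5, -3.8]
gripper_width: 0.0255
```

```bash
python3 to.py .495 -.0135 .121 1.571; python3 - <<'E'
from h import *
snap('wrist','w2'); snap('scene','scene2'); 
E
```

```text
t 8.5 pos [ 0.4957 -0.0164  0.197 ] rot [-3.1414e+00  1.0000e-04  1.5697e+00] q [-0.17  0.44  1.97 -0.    0.73 -0.17] F [-0.1 -0.5 -3.8] M [ 0.   -0.1   0.01] w 0.025545588837224662
tool shift [ 0.0029 -0.0006  0.076 ]
turn [-0.0002  0.0001 -0.0013]
```

View pics/scene2.png

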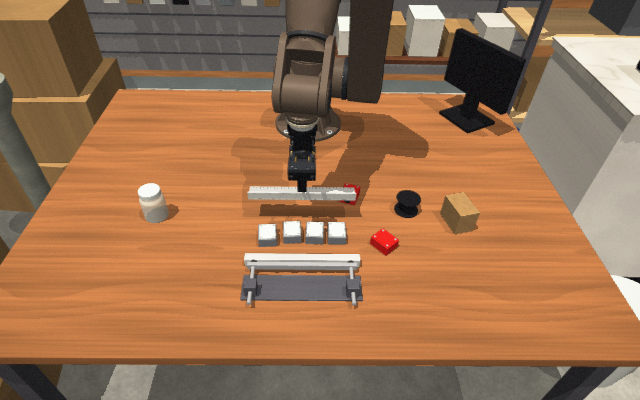

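View pics/w2.png

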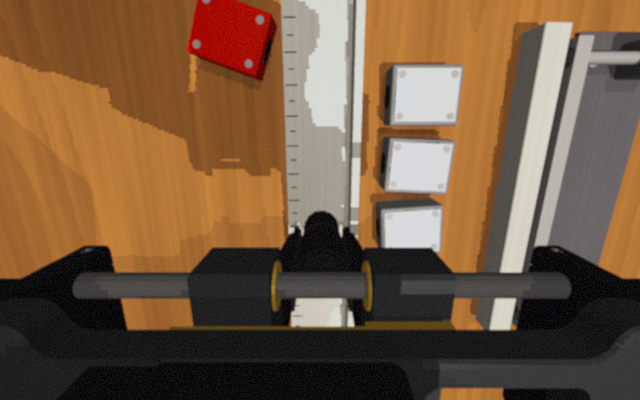

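The wrist view shows the rule parallel to the bar, with the boxes at columns 380–460, the bar at about 500–570 and the red box at (235,38). Before lowering I'll measure the rule's skew and clearances.

```bash
python3 - <<'E'
from h import *
for n in ['w2','scene2']:
    z=np.load(f'pics/{n}.npz'); w=world(z['d'],{k:z[k] for k in z.files}); im=z['im'];hsv=cv2.cvtColor(im,cv2.COLOR_BGR2HSV)
    X,Y,Z=[w[...,i] for i in range(3)]
    def rr(name,m):
        k,l,st,c=cv2.connectedComponentsWithStats(m.astype(np.uint8))
        for i in range(1,k):
            if st[i,4]>100:
                q=w[l==i]; r=cv2.minAreaRect((q[:,:2]*1000).astype(np.float32)); 
                line=np.polyfit(q[:,1],q[:,0],1)[0]
                print(n,name,st[i,4],np.round(r[0],1),np.round(r[1],1),round(r[2],1),'xr',np.percentile(q[:,0],[1,99]).round(4),'yr',np.percentile(q[:,1],[1,99]).round(4),'z',np.percentile(q[:,2],[5,95]).round(3),'slope',line.round(4))
    rr('ruletop',(Z>.093)&(Z<.112)&(X>.45)&(X<.56)&(hsv[...,1]<70)&(hsv[...,2]>90))
    rr('rule',(Z>.07)&(Z<.112)&(X>.45)&(X<.56)&(hsv[...,1]<70)&(hsv[...,2]>90))
    rr('box',(Z>.024)&(Z<.036)&(X>.53)&(X<.64)&(hsv[...,1]<70))
    rr('bar',(Z>.024)&(Z<.036)&(X>.65)&(X<.71))
    rr('red',(Z>.024)&(Z<.036)&(X>.3)&(X<.7)&(hsv[...,1]>180)&((hsv[...,0]<6)|(hsv[...,0]>174)))
E
```

```text
w2 ruletop 2270 [517.7  55.9] [145.9   5.3] 90.0 xr [0.5151 0.5202] yr [-0.012   0.1259] z [0.096 0.105] slope -0.0007
w2 rule 16982 [495.2  54.8] [ 50.3 159.1] 0.0 xr [0.4707 0.5198] yr [-0.0134  0.1326] z [0.083 0.104] slope -0.0044
w2 rule 1524 [495.1 -90.1] [32.1 48.9] 89.0 xr [0.4712 0.518 ] yr [-0.1055 -0.079 ] z [0.083 0.102] slope 0.3011
w2 box 4265 [584.7  82.8] [49.8 59.9] 89.7 xr [0.5555 0.6135] yr [0.058  0.1071] z [0.028 0.031] slope 0.002
w2 box 3526 [584.3  21.7] [49.9 60.2] 87.5 xr [0.555  0.6132] yr [-0.0027  0.0467] z [0.028 0.031] slope -0.027
w2 box 2587 [583.  -41.2] [60.  49.8] 3.6 xr [0.5529 0.612 ] yr [-0.0594 -0.0158] z [0.027 0.031] slope -0.0507
w2 bar 10241 [691.8  25.3] [225.5  36.4] 90.0 xr [0.6745 0.7096] yr [-0.0815  0.1356] z [0.025 0.032] slope 0.0008
w2 bar 908 [ 689.7 -137. ] [31. 43.] 0.5 xr [0.6745 0.7048] yr [-0.1541 -0.1162] z [0.025 0.032] slope 0.0454
w2 red 4451 [420.  130.6] [49.3 59.9] 70.6 xr [0.3887 0.4526] yr [0.1013 0.1528] z [0.028 0.031] slope -0.0815
scene2 ruletop 273 [ 510.  -439.8] [58.2 57.9] 51.7 xr [0.4807 0.539 ] yr [-0.4674 
[... 381 characters left out ...]
ope 0.0021
scene2 box 293 [584.8 -42.3] [63.1 47.4] 2.3 xr [0.5564 0.6151] yr [-0.0665 -0.0186] z [0.027 0.034] slope 0.0149
scene2 box 299 [588.2  20.2] [49.4 62.7] 88.6 xr [0.5593 0.6173] yr [-0.0025  0.0451] z [0.027 0.033] slope -0.0549
scene2 box 297 [587.6  82.3] [47.5 62.9] 88.2 xr [0.5583 0.6182] yr [0.0579 0.1055] z [0.027 0.033] slope -0.0286
scene2 box 309 [ 598.3 -109.5] [63.5 48.9] 5.0 xr [0.5684 0.629 ] yr [-0.1351 -0.0837] z [0.027 0.033] slope 0.0873
scene2 bar 1136 [691.4 -13.1] [299.6  37.2] 90.0 xr [0.6759 0.7097] yr [-0.1589  0.1327] z [0.027 0.034] slope 0.0034
scene2 red 297 [619.7 210.5] [61.6 51.6] 43.5 xr [0.5889 0.6547] yr [0.1775 0.2452] z [0.026 0.034] slope 0.135
```

The rule is square: slope 0.001, face at x=0.520, box near faces from 0.553, bar face about 0.674, and the red box ends at 0.456. Lowering it to 4 mm up.

step_arm(series=[[[0.003, 0, 0.02], [0, 0, 0], -1], [[0, 0, 0.025], [0, 0, 0], -1], [[0, 0, 0.018], [0, 0, 0], -1], [[0, 0, 0.01], [0, 0, 0], -1], [[0, 0, 0.003], [0, 0, 0], -1], [[0, 0, 0], [0, 0, 0], -1], [[0, 0, 0], [0, 0, 0], -1]])

```text
clock: 9.48
eef_pos: [0.496, -0.0129, 0.1216]
ee_rot: [3.141, 0.0, 1.569]
contact_force: [-0.0, -0.4, -4.0]
gripper_width: 0.0256
```

```bash
python3 to.py .52 -.0135 .121 1.571; python3 - <<'E'
from h import *
snap('wrist','w3')
for i in range(6):
    s=ctrl.sense(); print(s['contact_force'])
E
```

```text
t 9.475 pos [ 0.496  -0.0129  0.1216] rot [3.1406e+00 2.0000e-04 1.5694e+00] q [-0.16  0.57  2.03 -0.    0.54 -0.16] F [-0.  -0.4 -4. ] M [-0.07 -0.09 -0.05] w 0.025609477424976605
tool shift [-0.0005  0.024   0.0007]
turn [ 0.001   0.0002 -0.0016]
[ 0.41217454 -0.23344848 -2.97361262]
[ 0.41217454 -0.23344848 -2.97361262]
[ 0.41217454 -0.23344848 -2.97361262]
[ 0.41217454 -0.23344848 -2.97361262]
[ 0.41217454 -0.23344848 -2.97361262]
[ 0.41217454 -0.23344848 -2.97361262]
```

View pics/w3.png

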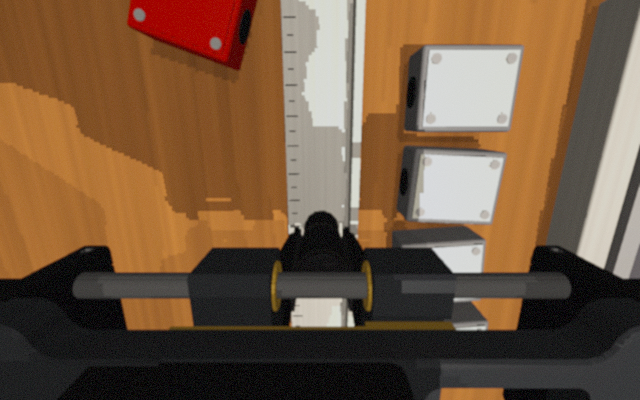

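Clear and still 4 mm up. Start the push slowly.

step_arm(series=[[[0, 0.006, 0], [0, 0, 0], -1], [[0, 0.007, 0], [0, 0, 0], -1], [[0, 0.007, 0], [0, 0, 0], -1], [[0, 0.005, 0], [0, 0, 0], -1], [[0, 0.004, 0], [0, 0, 0], -1], [[0, 0.004, 0], [0, 0, 0], -1], [[0, 0.004, 0], [0, 0, 0], -1], [[0, 0.004, 0], [0, 0, 0], -1]])

```text
clock: 10.52
eef_pos: [0.5365, -0.0129, 0.121]
ee_rot: [-3.14, -0.0, 1.569]
contact_force: [-2.8, 1.1, -4.1]
gripper_width: 0.0253
```

step_arm(series=[[[0, 0.004, 0], [0, 0, 0], -1], [[0, 0.004, 0], [0, 0, 0], -1], [[0, 0.004, 0], [0, 0, 0], -1], [[0, 0.004, 0], [0, 0, 0], -1], [[0, 0.004, 0], [0, 0, 0], -1], [[0, 0.004, 0], [0, 0, 0], -1], [[0, 0.004, 0], [0, 0, 0], -1], [[0, 0.003, 0], [0, 0, 0], -1]])

```text
clock: 11.52
eef_pos: [0.5681, -0.013, 0.1211]
ee_rot: [3.141, 0.0, 1.569]
contact_force: [-3.6, 0.0, -4.3]
gripper_width: 0.0257
```

```bash
python3 to.py .589 -.0135 .121 1.571; python3 - <<'E'
from h import *
snap('wrist','w4'); snap('scene','scene4'); 
E
```

```text
t 11.525 pos [ 0.5681 -0.013   0.1211] rot [3.1415e+00 1.0000e-04 1.5693e+00] q [-0.14  0.64  1.85 -0.    0.65 -0.14] F [-3.6  0.  -4.3] M [-0.05  0.61  0.06] w 0.02570425996650466
tool shift [-0.0004  0.0209  0.0001]
turn [ 0.0001  0.0001 -0.0017]
```

View pics/w4.png

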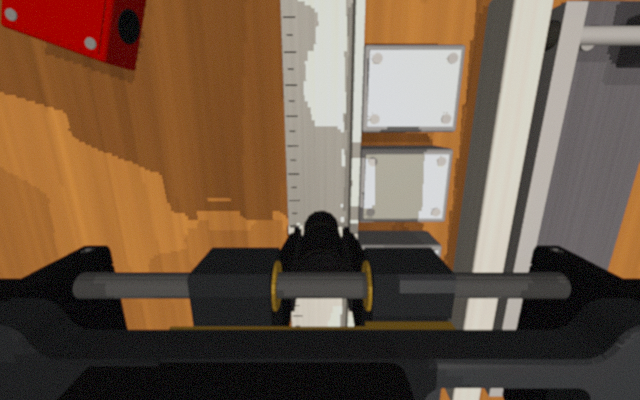

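View pics/scene4.png

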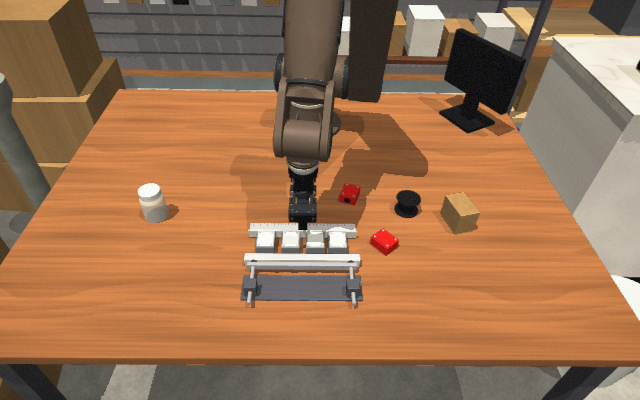

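All four boxes are flush on the rule (columns 362–460 in the wrist view) with a gap of about 20 mm to the bar. Sliding force is about 3.6 N. I'll approach, then feel for the bar.

step_arm(series=[[[0, 0.003, 0], [0, 0, 0], -1], [[0, 0.003, 0], [0, 0, 0], -1], [[0, 0.003, 0], [0, 0, 0], -1], [[0, 0.002, 0], [0, 0, 0], -1], [[0, 0.001, 0], [0, 0, 0], -1], [[0, 0.001, 0], [0, 0, 0], -1], [[0, 0.001, 0], [0, 0, 0], -1], [[0, 0.001, 0], [0, 0, 0], -1]])

```text
clock: 12.62
eef_pos: [0.5828, -0.013, 0.1212]
ee_rot: [-3.141, 0.0, 1.569]
contact_force: [-5.5, 0.9, -0.3]
gripper_width: 0.0256
```

```bash
python3 to.py .589 -.0135 .121 1.571; python3 - <<'E'
from h import *
im,d,p=snap('wrist','w5')
w=world(d,p);X,Y,Z=[w[...,i] for i in range(3)]
hsv=cv2.cvtColor(im,cv2.COLOR_BGR2HSV)
v=np.arange(400)[:,None]+0*X
for lo,hi in((.055,.1),(0,.04)):
    m=(Z>.027)&(Z<.034)&(Y>lo)&(Y<hi)&(X>.55)&(X<.72)
    xs=np.sort(X[m]); h,e=np.histogram(xs,np.arange(.58,.715,.0015)); 
    g=e[:-1][h<3]; print('gaps',g.round(4))
E
```

```text
t 12.625 pos [ 0.5828 -0.013   0.1212] rot [-3.1415e+00  1.0000e-04  1.5693e+00] q [-0.14  0.65  1.81 -0.    0.68 -0.13] F [-5.5  0.9 -0.3] M [ 0.02  0.94 -0.01] w 0.02564561644573207
tool shift [-0.0004  0.0062  0.0002]
turn [-0.0001  0.0001 -0.0017]
gaps [0.58   0.5815 0.583  0.5845 0.586  0.5875 0.589  0.5905 0.592  0.5935
 0.595  0.5965 0.598  0.5995 0.667  0.6685 0.67   0.6715 0.697  0.6985
 0.7   ]
gaps [0.586  0.5875 0.589  0.5905 0.592  0.5935 0.595  0.5965 0.598  0.5995
 0.667  0.6685 0.67   0.6715 0.697  0.6985 0.7   ]
```

step_arm(series=[[[0, 0.001, 0], [0, 0, 0], -1], [[0, 0.001, 0], [0, 0, 0], -1], [[0, 0.0005, 0], [0, 0, 0], -1], [[0, 0.0005, 0], [0, 0, 0], -1], [[0, 0.0005, 0], [0, 0, 0], -1]])

```text
clock: 13.3
eef_pos: [0.5862, -0.0131, 0.1211]
ee_rot: [-3.141, 0.0, 1.569]
contact_force: [-5.2, 0.6, -0.7]
gripper_width: 0.0252
```

```bash
python3 to.py .589 -.0135 .121 1.571; python3 - <<'E'
from h import *
im,d,p=snap('wrist','w6')
w=world(d,p);X,Y,Z=[w[...,i] for i in range(3)]
m=(Y>.03)&(Y<.13)&(X<.64)&(X>.52)&(Z>.0)&(Z<.05)
for a,b in((.558,.57),(.57,.58),(.58,.59),(.59,.6),(.6,.605),(.605,.61),(.61,.615),(.62,.65)):
    k=m&(X>a)&(X<b); print(a,b,k.sum(),np.percentile(Z[k],[10,50,90]).round(4) if k.any() else '')
print(ctrl.sense()['contact_force'])
E
```

```text
t 13.3 pos [ 0.5862 -0.0131  0.1211] rot [-3.1415e+00  1.0000e-04  1.5693e+00] q [-0.13  0.66  1.81 -0.    0.68 -0.13] F [-5.2  0.6 -0.7] M [-0.01  0.95  0.02] w 0.025188477944791236
tool shift [-0.0004  0.0028  0.0001]
turn [-0.0001  0.0001 -0.0017]
0.558 0.57 2227 [0.0075 0.0084 0.0093]
0.57 0.58 2313 [0.0075 0.0084 0.0093]
0.58 0.59 2367 [0.0075 0.0083 0.0092]
0.59 0.6 2317 [0.0074 0.0083 0.0092]
0.6 0.605 1164 [0.0073 0.0082 0.0091]
0.605 0.61 1938 [0.0102 0.0277 0.0289]
0.61 0.615 1055 [0.0276 0.0288 0.0301]
0.62 0.65 3959 [0.0285 0.03   0.0309]
[-5.12266457 -0.10999231 -1.66579465]
```

The rule is still level, with its foot about 3.5 mm up. Now feel forward in fine steps.

step_arm(series=[[[0, 0.0005, 0], [0, 0, 0], -1], [[0, 0.0005, 0], [0, 0, 0], -1], [[0, 0.0003, 0], [0, 0, 0], -1], [[0, 0, 0], [0, 0, 0], -1]])

```text
clock: 13.85
eef_pos: [0.5876, -0.0131, 0.1211]
ee_rot: [3.142, 0.0, 1.569]
contact_force: [-5.2, 0.8, -0.6]
gripper_width: 0.0257
```

step_arm(series=[[[0, 0.0004, 0], [0, 0, 0], -1], [[0, 0.0003, 0], [0, 0, 0], -1], [[0, 0, 0], [0, 0, 0], -1]])

```text
clock: 14.22
eef_pos: [0.5883, -0.013, 0.1212]
ee_rot: [3.141, 0.0, 1.569]
contact_force: [-3.9, -0.6, -0.9]
gripper_width: 0.0254
```

step_arm(series=[[[0, 0.0004, 0], [0, 0, 0], -1], [[0, 0.0003, 0], [0, 0, 0], -1], [[0, 0, 0], [0, 0, 0], -1]])

```text
clock: 14.6
eef_pos: [0.589, -0.0131, 0.1211]
ee_rot: [3.141, 0.0, 1.569]
contact_force: [-4.1, 0.8, -1.1]
gripper_width: 0.0251
```

step_arm(series=[[[0, 0.0004, 0], [0, 0, 0], -1], [[0, 0, 0], [0, 0, 0], -1]])

```text
clock: 14.85
eef_pos: [0.5894, -0.0131, 0.1211]
ee_rot: [3.141, 0.0, 1.569]
contact_force: [-4.9, 0.1, -0.8]
gripper_width: 0.0256
```

```bash
python3 to.py .589 -.0135 .121 1.571
```

```text
t 14.85 pos [ 0.5894 -0.0131  0.1211] rot [3.1414e+00 1.0000e-04 1.5693e+00] q [-0.13  0.66  1.8  -0.    0.69 -0.13] F [-4.9  0.1 -0.8] M [0.   0.87 0.05] w 0.025568028264180552
tool shift [-0.0004 -0.0004  0.0001]
turn [ 0.0002  0.0001 -0.0017]
```

Not touching yet. Keep feeling.

step_arm(series=[[[0, 0.0004, 0], [0, 0, 0], -1], [[0, 0, 0], [0, 0, 0], -1]])

```text
clock: 15.1
eef_pos: [0.5898, -0.013, 0.1211]
ee_rot: [3.141, 0.0, 1.569]
contact_force: [-4.6, 1.1, -1.7]
gripper_width: 0.0253
```

step_arm(series=[[[0, 0.0003, 0], [0, 0, 0], -1], [[0, 0, 0], [0, 0, 0], -1]])

```text
clock: 15.35
eef_pos: [0.5901, -0.0131, 0.1211]
ee_rot: [3.141, 0.0, 1.569]
contact_force: [-4.6, -0.3, -1.4]
gripper_width: 0.0253
```

step_arm(series=[[[0, 0.0003, 0], [0, 0, 0], -1], [[0, 0, 0], [0, 0, 0], -1]])

```text
clock: 15.6
eef_pos: [0.5904, -0.0131, 0.1211]
ee_rot: [3.141, 0.0, 1.569]
contact_force: [-5.1, -0.7, -1.6]
gripper_width: 0.0255
```

step_arm(series=[[[0, 0.0002, 0], [0, 0, 0], -1], [[0, 0, 0], [0, 0, 0], -1]])

```text
clock: 15.85
eef_pos: [0.5905, -0.0131, 0.1211]
ee_rot: [-3.142, 0.0, 1.569]
contact_force: [-5.1, -0.9, -0.7]
gripper_width: 0.0255
```

```bash
python3 - <<'E'
from h import *
im,d,p=snap('wrist','w7'); cv2.imwrite('pics/w7c.png',cv2.resize(im[0:240,340:580],None,fx=2.5,fy=2.5,interpolation=cv2.INTER_CUBIC))
E
```

```text
(no output)
```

View pics/w7c.png

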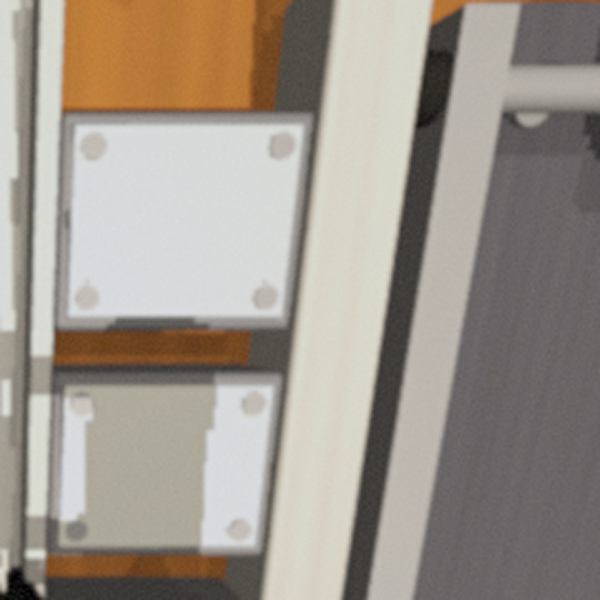

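The boxes look nearly in contact with the bar, at column ~300 of the crop, with only a thin dark line left. Continue in fine steps.

step_arm(series=[[[0, 0.0003, 0], [0, 0, 0], -1], [[0, 0, 0], [0, 0, 0], -1]])

```text
clock: 16.15
eef_pos: [0.5907, -0.0131, 0.1211]
ee_rot: [-3.141, 0.0, 1.569]
contact_force: [-5.8, 0.1, 0.0]
gripper_width: 0.0255
```

step_arm(series=[[[0, 0.0003, 0], [0, 0, 0], -1], [[0, 0, 0], [0, 0, 0], -1]])

```text
clock: 16.4
eef_pos: [0.5908, -0.0131, 0.1211]
ee_rot: [-3.141, 0.0, 1.569]
contact_force: [-6.7, -0.1, 0.0]
gripper_width: 0.0254
```

step_arm(series=[[[0, 0.0003, 0], [0, 0, 0], -1], [[0, 0, 0], [0, 0, 0], -1]])

```text
clock: 16.65
eef_pos: [0.5909, -0.0131, 0.1211]
ee_rot: [-3.14, -0.0, 1.569]
contact_force: [-8.3, -0.1, 0.5]
gripper_width: 0.0253
```

Contact: the force climbs as the motion stops. Ease up to about 10.5 N.

step_arm(series=[[[0, 0.0002, 0], [0, 0, 0], -1], [[0, 0, 0], [0, 0, 0], -1]])

```text
clock: 16.9
eef_pos: [0.591, -0.013, 0.1211]
ee_rot: [-3.14, -0.0, 1.569]
contact_force: [-9.2, 0.4, 1.4]
gripper_width: 0.0257
```

step_arm(series=[[[0, 0.0002, 0], [0, 0, 0], -1], [[0, 0, 0], [0, 0, 0], -1]])

```text
clock: 17.15
eef_pos: [0.591, -0.0131, 0.1211]
ee_rot: [-3.139, -0.0, 1.569]
contact_force: [-10.0, 0.4, 2.3]
gripper_width: 0.025
```

step_arm(series=[[[0, 0.0001, 0], [0, 0, 0], -1], [[0, 0, 0], [0, 0, 0], -1], [[0, 0, 0], [0, 0, 0], -1]])

```text
clock: 17.52
eef_pos: [0.5911, -0.013, 0.121]
ee_rot: [-3.139, -0.0, 1.569]
contact_force: [-9.8, -0.1, 2.4]
gripper_width: 0.0256
```

```bash
python3 to.py .589 -.0135 .121 1.571; python3 - <<'E'
from h import *
im,d,p=snap('wrist','w8'); cv2.imwrite('pics/w8c.png',cv2.resize(im[0:240,340:580],None,fx=2.5,fy=2.5,interpolation=cv2.INTER_CUBIC))
print(ctrl.sense()['contact_force'])
im,d,p=snap('scene','scene8'); cv2.imwrite('pics/s8c.png',cv2.resize(im[200:310,230:380],None,fx=5,fy=5,interpolation=cv2.INTER_CUBIC))
print(ctrl.sense()['contact_force'])
E
```

```text
t 17.525 pos [ 0.5911 -0.013   0.121 ] rot [-3.1392e+00 -1.0000e-04  1.5693e+00] q [-0.13  0.66  1.79 -0.    0.69 -0.13] F [-9.8 -0.1  2.4] M [-0.14  1.75 -0.06] w 0.025589913596620623
tool shift [-0.0005 -0.0021  0.    ]
turn [-0.0024 -0.0001 -0.0017]
[-10.0033889   -0.62922159   2.76566369]
[-8.69819746 -0.09452854  1.95731429]
```

View pics/w8c.png

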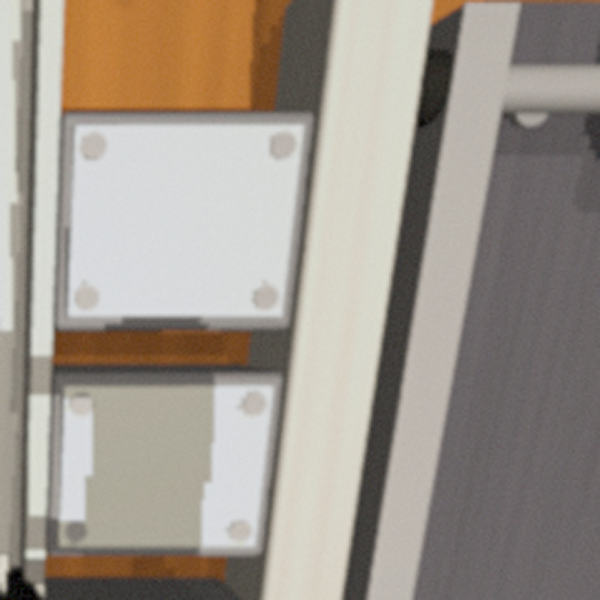

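View pics/s8c.png

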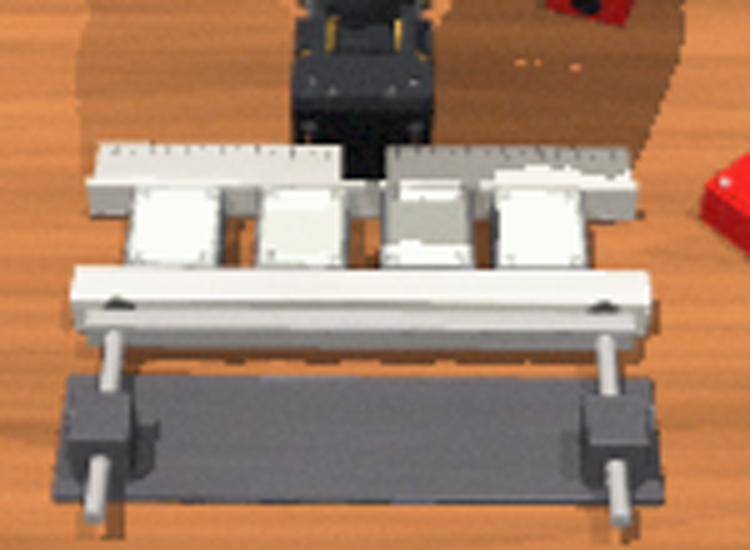

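All four boxes touch both the rule and the bar, at about 9.6 N. I'll add a slight bit more, hold, and then withdraw gently.

step_arm(series=[[[0, 0.0002, 0], [0, 0, 0], -1], [[0, 0, 0], [0, 0, 0], -1], [[0, 0, 0], [0, 0, 0], -1], [[0, 0, 0], [0, 0, 0], -1]])

```text
clock: 18.12
eef_pos: [0.5912, -0.013, 0.121]
ee_rot: [-3.139, -0.0, 1.569]
contact_force: [-10.0, -0.3, 2.6]
gripper_width: 0.0256
```

step_arm(series=[[[0, 0, 0], [0, 0, 0], -1]])

```text
clock: 18.25
eef_pos: [0.5912, -0.013, 0.121]
ee_rot: [-3.139, -0.0, 1.569]
contact_force: [-9.3, -0.7, 2.8]
gripper_width: 0.0252
```

step_arm(series=[[[0, 0.0002, 0], [0, 0, 0], -1], [[0, 0, 0], [0, 0, 0], -1], [[0, 0, 0], [0, 0, 0], -1]])

```text
clock: 18.62
eef_pos: [0.5912, -0.013, 0.121]
ee_rot: [-3.139, -0.0, 1.569]
contact_force: [-11.0, -0.6, 3.0]
gripper_width: 0.0255
```

step_arm(series=[[[0, 0, 0], [0, 0, 0], -1]])

```text
clock: 18.75
eef_pos: [0.5912, -0.013, 0.121]
ee_rot: [-3.139, -0.0, 1.569]
contact_force: [-11.0, -0.8, 2.7]
gripper_width: 0.0256
```

11 N reached, so the row is seated. Withdraw gently.

step_arm(series=[[[0, -0.0005, 0], [0, 0, 0], -1], [[0, -0.0005, 0], [0, 0, 0], -1], [[0, -0.0005, 0], [0, 0, 0], -1], [[0, -0.001, 0], [0, 0, 0], -1], [[0, -0.001, 0], [0, 0, 0], -1], [[0, -0.002, 0], [0, 0, 0], -1], [[0, -0.004, 0], [0, 0, 0], -1], [[0, -0.008, 0], [0, 0, 0], -1]])

```text
clock: 19.75
eef_pos: [0.5746, -0.0131, 0.1211]
ee_rot: [3.141, 0.0, 1.569]
contact_force: [0.2, 0.1, -3.5]
gripper_width: 0.0257
```

step_arm(series=[[[0, -0.012, 0], [0, 0, 0], -1], [[0, -0.015, 0], [0, 0, 0], -1], [[0, -0.015, 0], [0, 0, 0], -1], [[0, -0.015, 0], [0, 0, 0], -1], [[0, -0.01, 0], [0, 0, 0], -1], [[0, -0.005, 0], [0, 0, 0], -1], [[0, 0, 0], [0, 0, 0], -1]])

```text
clock: 20.62
eef_pos: [0.5029, -0.013, 0.1212]
ee_rot: [3.141, 0.0, 1.569]
contact_force: [0.1, -0.3, -3.5]
gripper_width: 0.0254
```

```bash
python3 to.py .501 -.013 .117 1.571; python3 - <<'E'
from h import *
im,d,p=snap('scene','scene9'); cv2.imwrite('pics/s9c.png',cv2.resize(im[170:310,230:390],None,fx=4.2,fy=4.2,interpolation=cv2.INTER_CUBIC))
snap('wrist','w9')
E
```

```text
t 20.625 pos [ 0.5029 -0.013   0.1212] rot [3.1412e+00 1.0000e-04 1.5692e+00] q [-0.16  0.58  2.01 -0.    0.55 -0.16] F [ 0.1 -0.3 -3.5] M [-0.03 -0.11  0.01] w 0.025448675563703043
tool shift [-0.     -0.0019  0.0042]
turn [ 0.0004  0.0001 -0.0018]
```

View pics/s9c.png

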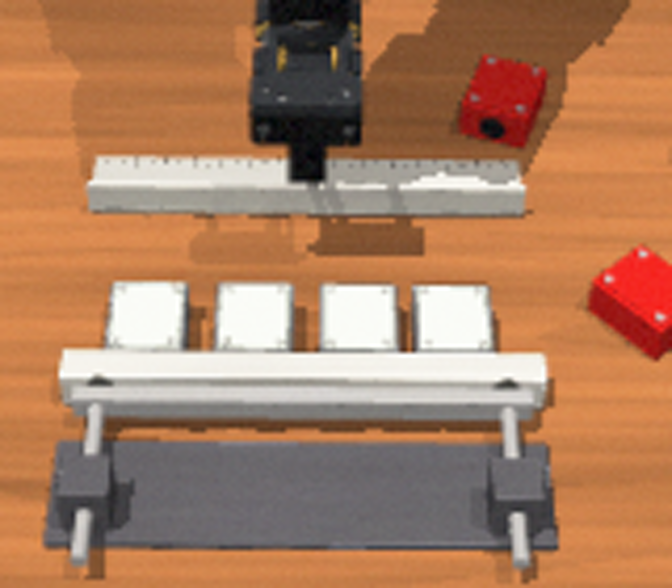

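View pics/w9.png

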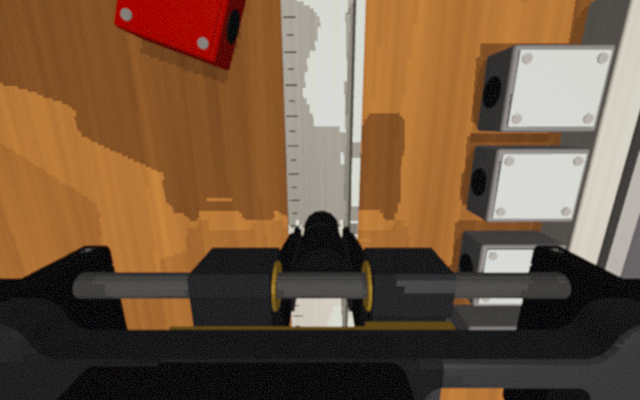

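The row is straight against the bar and the rule is about 88 mm clear. Now back slightly more and set it down.

step_arm(series=[[[0, -0.004, 0], [0, 0, 0], -1], [[0, 0, 0.0015], [0, 0, 0], -1], [[0, 0, 0.0015], [0, 0, 0], -1], [[0, 0, 0.0008], [0, 0, 0], -1], [[0, 0, 0], [0, 0, 0], -1]])

```text
clock: 21.35
eef_pos: [0.4989, -0.0129, 0.1172]
ee_rot: [3.142, 0.0, 1.569]
contact_force: [-0.6, 0.5, -2.6]
gripper_width: 0.0255
```

step_arm(series=[[[0, 0, 0.0004], [0, 0, 0], -1], [[0, 0, 0], [0, 0, 0], -1]])

```text
clock: 21.6
eef_pos: [0.4989, -0.0129, 0.117]
ee_rot: [3.141, 0.0, 1.569]
contact_force: [-0.3, -0.1, -1.0]
gripper_width: 0.0255
```

step_arm(series=[[[0, 0, 0], [0, 0, 0], 0], [[0, 0, 0], [0, 0, 0], 0], [[0, 0, 0], [0, 0, 0], 0.5], [[0, 0, 0], [0, 0, 0], 0.5], [[0, 0, 0], [0, 0, 0], 0.5]])

```text
clock: 22.22
eef_pos: [0.4989, -0.0129, 0.1169]
ee_rot: [3.141, 0.0, 1.569]
contact_force: [-1.2, -0.8, 0.6]
gripper_width: 0.0689
```

step_arm(series=[[[0, 0, -0.01], [0, 0, 0], 0.5], [[0, 0, -0.03], [0, 0, 0], 0.5], [[0, 0, -0.04], [0, 0, 0], 0.5], [[0, 0, -0.04], [0, 0, 0], 0.5], [[0, 0, -0.03], [0, 0, 0], 0.5], [[0, 0, 0], [0, 0, 0], 0.5]])

```text
clock: 22.98
eef_pos: [0.4992, -0.0129, 0.2694]
ee_rot: [3.137, 0.001, 1.569]
contact_force: [-0.2, 0.2, -0.1]
gripper_width: 0.0711
```

step_arm(series=[[[0, -0.03, -0.02], [0, 0, 0], 0.5], [[0, -0.03, -0.02], [0, 0, 0], 0.5], [[0, 0, 0], [0, 0, 0], 0.5], [[0, 0, 0], [0, 0, 0], 0.5]])

```text
clock: 23.48
eef_pos: [0.4392, -0.0129, 0.3064]
ee_rot: [-3.142, 0.0, 1.569]
contact_force: [-0.1, 1.1, -0.2]
gripper_width: 0.0716
```

```bash
python3 to.py; python3 - <<'E'
from h import *
snap('scene','scene10');snap('top','top10');snap('wrist','w10')
E
python3 m.py scene10; python3 m.py w10
```

```text
t 23.475 pos [ 0.4392 -0.0129  0.3064] rot [-3.1415  0.      1.5691] q [-0.18  0.21  1.97 -0.    0.96 -0.18] F [-0.1  1.1 -0.2] M [-0.05 -0.09 -0.  ] w 0.07155513218665588
red n 230 px [350. 191.] mean [0.4268 0.1298 0.0297] zr [0.023 0.034] rect [420.3 130.7] [50.1 65.7] 71.8
red n 327 px [384. 239.] mean [0.6229 0.2102 0.0295] zr [0.022 0.033] rect [618.6 211.5] [61.  51.5] 41.3
box n 63 px [155. 214.] mean [ 0.5356 -0.4315  0.0303] zr [0.024 0.036] rect [ 534.6 -433.1] [18.2 54.2] 17.2
box n 28 px [289. 214.] mean [ 0.5218 -0.0523  0.0257] zr [0.024 0.028] rect [521.4 -54.6] [ 6.4 46.3] 0.8
box n 2804 px [302. 254.] mean [ 0.6779 -0.013   0.0308] zr [0.027 0.034] rect [683.5 -12.9] [299.3 137.2] 89.9
box n 49 px [249. 297.] mean [ 0.8109 -0.1373  0.028 ] zr [0.024 0.031] rect [ 809.7 -137.6] [ 9.1 33.9] 89.2
box n 45 px [353. 298.] mean [0.8108 0.1118 0.0281] zr [0.026 0.031] rect [810.3 111.8] [32.2  8.7] 1.5
rule n 45 px [253. 213.] mean [ 0.508  -0.1564  0.0117] zr [0.003 0.026] rect [ 499.8 -156.4] [52.3 11.7] 0.5
rule n 156 px [157. 217.] mean [ 0.5329 -0.4286  0.0174] zr [0.
[... 3451 characters left out ...]
zr [0.006 0.019] rect [675.8  51.9] [8.1 2.2] 89.0
dark n 86 px [454. 144.] mean [0.6156 0.0362 0.012 ] zr [0.004 0.019] rect [615.7  35.3] [23.6  2.1] 87.6
dark n 75 px [451. 164.] mean [0.6155 0.0097 0.012 ] zr [0.005 0.019] rect [615.6  11.6] [ 1.4 22.8] 0.8
dark n 211 px [468. 186.] mean [ 0.6426 -0.0206  0.0121] zr [0.005 0.019] rect [644.3 -19.6] [68.1 19.5] 19.0
dark n 66 px [446. 210.] mean [ 0.6156 -0.0553  0.012 ] zr [0.005 0.019] rect [615.7 -53.6] [ 2.  24.2] 3.9
dark n 282 px [462. 232.] mean [ 0.6429 -0.0884  0.012 ] zr [0.005 0.019] rect [643.8 -87.7] [69.2 21.2] 20.1
dark n 61 px [526. 256.] mean [ 0.7484 -0.131   0.005 ] zr [0.004 0.006] rect [ 747.1 -132.7] [12.1 18.7] 88.5
```

View pics/scene10.png

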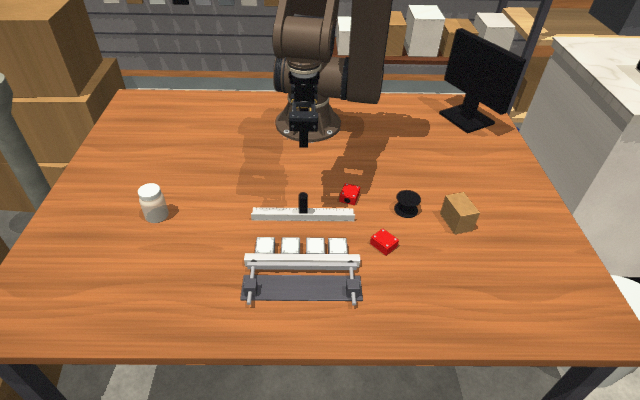

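View pics/w10.png

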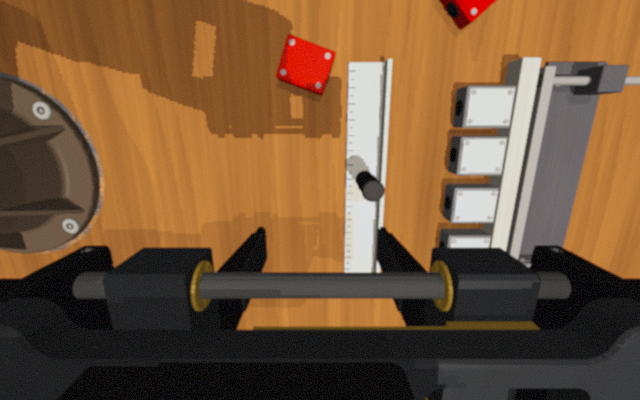

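The near faces of boxes 2–4 measure x=0.6154–0.6157 and the bar face 0.6757. That is one box depth, so they are snug and in line, and the scene view shows box 1 level with them. The rule stands flat with its face at about 0.524, a gap of about 92 mm. The bystanders have not moved.

```bash
python3 -c "
from station import hand_in
print(hand_in())"
```

```text
the job is handed in; nothing more can be done
None
```

The four grey boxes are snug against the stop bar in one straight line. The straightedge stands flat on the counter, about 92 mm clear of them, and the job is handed in.

- **Push:** I gripped the straightedge by its upright grip, turned it square to the row and pushed with it held 4 mm up. Sliding took about 4–5 N. The bar face turned up at about x = 0.676 m, and I pressed up to 11 N in total before drawing back.
- **Row:** The near faces of boxes 2 to 4 measured x = 0.6154–0.6157 m, which is one 60 mm box depth from the bar face at 0.6757 m. Box 1 was mostly out of the wrist view, so I checked it only by eye, in the scene view, where it sits level with the others.
- **Surroundings:** The spool, jar, carton and both red boxes measured where they were at the start. The arm is withdrawn and touches nothing.
- **What disagreed or went off plan:** The two outside cameras and the wrist camera differed by 2–5 mm in depth, so I relied on touch for the bar and the wrist camera for the final check. On the first turn the last joint reached the end of its range and stopped there; it freed up once the arm moved on, and I then corrected the tilt it left. The job took about 24 s of the 72 s allowed.

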